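# Feed a board sample under the hold-down leaf spring

## Robot

A 7-joint arm with a two-finger parallel gripper is mounted at the origin on the work surface. World frame = base frame: x ahead of the robot, y to its left, z up, the work surface at z = 0. Lengths are in m, angles in rad, forces in N, time in s.
With the tool pointing down it reaches from about 0.35 to 0.9 m from the base axis. Payload 7.2 kg.
Tool frame: the origin (TCP) lies midway between the tips of the shut fingers; the grasp point (between the pads) lies 19 mm behind it; z points along the fingers, x is the direction in which the jaws open and shut, and the axes are right-handed (so a half turn about z gives the same grasp; the last joint's range is limited). The gripper opens to 85 mm and grips with 20 to 120 N. Pads are 22 mm wide; open, the fingers measure 114 mm over their backs; the gripper's body (76 mm by 85 mm) begins 54 mm behind the grasp point. The pads swing forward as they close: fully open they stand 13 mm farther back than shut.
Start: joints at [1.245, 0.411, -0.013, 1.596, 0.006, 1.134, -0.082], TCP at [0.159, -0.604, 0.231] pointing down, gripper open.
Joint ranges: [-2.95, 2.95], [-0.29, 1.99], [-1.47, 1.44], [0.14, 2.54], [-1.03, 4.17], [0.13, 1.85], [-2.86, 2.86]. Speed limits (rad/s): [2.39, 2.39, 3.01, 3.01, 3.14, 3.14, 3.14].

## Interface

Orientations are given as a unit quaternion [w, x, y, z].
In Python, from workcell import observe, optics, r gives the robot as it stands. The module is installed in compiled form; this text tells all that it offers.
- The arm moves only by the shell command python3 -m crank 'ROWS' [FORCE]. ROWS is JSON, a list that holds one entry, the list of rows, each a list of 5 numbers: the shift along the tool's x, y, z in mm, then the turn about the tool's z in rad, then the closure, from 0 (fully open) to 1 (shut). In form: [[[x, y, z, turn, gripper], ...]]. A call has 1 to 8 rows; each row shifts and turns the pose as measured when the row begins, along the tool's axes as they then stand; what a row does not reach is not made up. A row lasts 1/10 s, in which the tool goes at most 50 mm and 8.59 degrees, less where a joint would pass 70% of its speed; a pose out of reach is approached as far as the arm can. A call with a gripper value outside its range is refused whole. The fingers move at their own pace and stop on an object; FORCE is the grip in N (left out, the last holds). Time passes only in rows, so rows that do not move let the fingers close. It gives the time, the measured TCP pose, the force and the opening at its end, in the units of the state.
- observe(): the state, without advancing time (a new reading comes with each control period).
- optics.read_camera(name): name is "scene" or "side" or "wrist"; returns the picture (384x512x3 uint8, red, green, blue); there is no depth.
- optics.camera_params(name): a dict with "fx", "fy", "cx", "cy" (pixels), "R" (3x3) and "t" (3): a world point X has camera coordinates R X + t. Camera axes: x right, y down, z forward; pixel columns grow to the right and rows downward; lengths in m; the calibration is good to about 2 mm. A picture is of the moment at which its call begins: read the wrist's pose just before it. camera_params takes no time and is no camera call; for the wrist camera it gives the pose at the moment of the call.
- r.finish_job(): hands the job in, once; it reports no verdict.
The state is a dict: "time": time; "q": joint angles; "qd": joint speeds; "joint_efforts": joint torques, N m; "tool_pos": TCP position; "tcp_rot": TCP orientation; "contact_force": force on the tool from outside, world axes, zero at the start; "ft_torque": the same for the moment, N m; "opening": opening from 0.0 (shut) to 1.0 (fully open).
Only numpy, scipy, OpenCV 4.12 (cv2) and the standard library are available. Lean on these libraries where they do the work, as an engineer would, in place of code of your own. Each camera call takes 0.05 s, during which the arm holds its last target.

## Task

Using fingertips only, press the board sample firmly down from above so that the spring-loaded lift plate sinks, and, keeping it pressed down all the way, slide it along the channel under the bridge and the leaf spring until it is fully home against the end stop and the lift plate has sprung back up behind it. Do not pinch or lift the sample, do not let the plate spring up part-way through the slide, and leave the bottle, the disc, the roller and the wrench where they are. Finish with the sample let go.

Things in the scene. Friction and masses are not known exactly. Their poses are not given: they have to be found in the camera images.
- fixture: Grey fixed feed fixture, 372 mm long (y) by 126 mm (x); +y is the feed direction. Origin on the table, on the channel's centre line, at the seam: lift plate at y -172 to -2 mm, fixed slippery steel bed (friction about 0.15) at y 0 to 190 mm, its top 40 mm above the table. Two side rails 74 mm apart (tops 52 mm above the table) guide the sample; a back wall stands at y = -174 mm
- sample: Loose board sample, white top, 160 (its y, along the channel) x 70 x 18 mm, 0.1 to 0.2 kg. Origin: centre of its underside. It starts on the raised plate, front end 5 to 35 mm past the seam, top 66 mm above the table: too high for the bridge. Pressed down, its top is at 58 mm. Home, its origin is at fixture y = 90 mm, its rear end 10 mm past the seam, 55 mm before the bridge
- plate (a joint): Sprung lift plate under the sample: 0 = up (top 48 mm above the table), 0.008 m = pressed level with the bed, 0.0085 = its stop. About 5 N on the sample starts it down, 9 N holds it down; 15 to 22 N slides the sample by fingertip friction. It springs up behind the sample once the rear end has passed the seam. Press 20 to 35 mm from the rear end to keep clear of the bridge
- plate_top (a point): Centre of the lift plate's upper face
- leaf (a joint): Hold-down leaf spring, a 36 mm wide steel strip hinged behind the bridge, sloping down in the feed direction: 0 = at rest, lowest line 52 mm above the table; about 0.11 rad when the sample lies under it. The sample's front end pushes it up 6 mm; it presses down with about 4 N
- leaf_tip (a point): Lowest point of the leaf spring, in the middle of its width, 138 mm along the fixture's y at rest
- stop_face (a point): Foot of the end stop's face at bed height, on the centre line, y = 170 mm of the fixture; the stop's top is 64 mm above the table
- bridge_mid (a point): Lower front edge of the bridge on the centre line, 61 mm above the table, y = 65 mm of the fixture. The bridge crosses the channel from y = 65 to 85 mm, its top 78 mm above the table; its two posts, at x = +-49 to +-63 mm, are 88 mm high
- bottle: Bystander: clear bottle with a yellow cap, 62 mm across, 200 mm high, standing past the end-stop end of the fixture; origin at the centre of its underside
- disc: Bystander: brown fibre disc with a hole, 110 mm across, 18 mm thick, lying on the far side of the fixture; origin at the centre of its underside
- roller: Bystander: black rubber roller, 40 mm across, 50 mm high, standing on the near side of the fixture; origin at the centre of its underside
- wrench: Bystander: steel wrench, 150 mm long, lying on the near side of the fixture; origin under its middle
Mind the look-alikes: they are no part of the job. What is shaped like the sample but pink or red is not meant.

How it is judged:
On the way, in this order (a step that is already met when the one before it is completed fails the run):
1. the sample is pressed down by the fingers, the lift plate sunk, before it goes under the bridge (value of joint plate above 0.006 m and contact force between the fingers and sample above 3 N and y of sample in the frame of fixture below -0.005 m).
2. still pressed, it slides under the bridge and lifts the leaf spring (value of joint leaf above 0.06 rad and contact force between the fingers and sample above 3 N and y of sample in the frame of fixture above 0.04 m).
At the end, for the whole second after the job is handed in: The sample lies flat on the fixed bed under the leaf spring, within 6 mm of the end stop, at rest and let go; the leaf spring is held up by it (over 0.06 rad) and the lift plate is back up (within 2 mm) (y of sample in the frame of fixture above 0.084 m and z of sample in the frame of fixture between 0.037 and 0.043 m and angle between sample's own z axis and vertical below 0.04 rad and value of joint leaf above 0.06 rad and value of joint plate below 0.002 m and linear speed of sample below 0.01 m/s); the robot touches nothing.
It fails at once if the sample is lifted (its underside over 64 mm above the table) or tipped over 0.25 rad (height (world z) of sample above 0.064 m or angle between sample's own z axis and vertical above 0.25 rad).
It fails at once if the plate springs up (less than 3 mm down) part-way through the slide, the sample's front end under the bridge and its rear end still 25 mm or more short of the seam (y of sample in the frame of fixture between -0.008 and 0.055 m and value of joint plate below 0.003 m).
It fails at once if a bystander is moved by more than 25 mm (distance of any of bottle, disc, roller, wrench from where it was at the start of the episode above 0.025 m).
It also fails if it takes over 48 s, if anything falls off the work surface, if the arm or the gripper's body presses on something with over 40 N, if the wrist force passes 120 N, or if a joint passes its speed limit or range.

## Working session

There is one attempt and no reset: what is moved stays moved. The work goes in short steps, Python scripts to look and compute and a shell command to move; the robot and the scene stay as the last step left them, time stands still between calls to the robot, and variables do not carry over. Pictures are saved under pics/ and viewed, and the job is handed in when it is done.

```bash
mkdir -p pics; python3 - <<'E'
from workcell import observe, optics, r
import cv2
s=observe();print(s)
for n in("scene","side","wrist"):
    p=optics.camera_params(n);print(n,{k:(v if not hasattr(v,'tolist') else v.round(4).tolist()) for k,v in p.items()})
    im=optics.read_camera(n);cv2.imwrite(f"pics/{n}0.png",im[:,:,::-1])
E
```

```text
{'time': 0.0, 'q': array([ 1.24481219,  0.4119258 , -0.01271636,  1.59707151,  0.00558461,
        1.13430963, -0.08220691]), 'qd': array([-0.00038632, -0.0009555 , -0.00106982, -0.000211  , -0.00194197,
        0.00061982,  0.00080674]), 'joint_efforts': array([-5.56323503e-04, -6.00621700e+01,  6.81544114e-01, -2.99413311e+01,
        1.36529931e-02,  1.08843090e-02, -4.24287430e-05]), 'tool_pos': array([ 0.15917039, -0.60385831,  0.23042567]), 'tcp_rot': array([-4.70268768e-04,  7.92133974e-01, -6.10346674e-01, -6.95359657e-04]), 'contact_force': array([ 0.09194259, -0.1533667 , -0.34918789]), 'ft_torque': array([0.03370411, 0.04382336, 0.00023397]), 'opening': 1.0042868110436427}
scene {'fx': 407.5173143483175, 'fy': 407.5173143483175, 'cx': 252.70899621902123, 'cy': 186.41292981603877, 'R': [[0.4275, 0.9039, 0.0142], [0.764, -0.3529, -0.5401], [-0.4832, 0.2418, -0.8415]], 't': [-0.209, -0.3691, 1.2883]}
side {'fx': 435.1028558784618, 'fy': 435.1028558784618, 'cx': 256.0084756237834, 'cy': 196.25092920176476, 'R': [[-0.7035, -0.7103, -0.0232], [-0.3675, 0.3916, -0.8436], [0.6083, -0.5849, -0.5365]], 't': [0.3729, 0.2771, 1.0186]}
wrist {'fx': 324.4099473687309, 'fy': 324.4099473687309, 'cx': 254.7571908865997, 'cy': 187.1962941542381, 'R': [[0.2549, -0.967, -0.0014], [-0.9147, -0.2416, 0.3239], [-0.3136, -0.0813, -0.9461]], 't': [-0.6236, -0.0408, 0.3801]}
```

View pics/scene0.png

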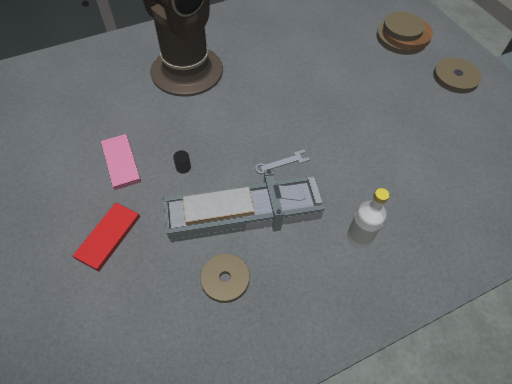

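View pics/side0.png

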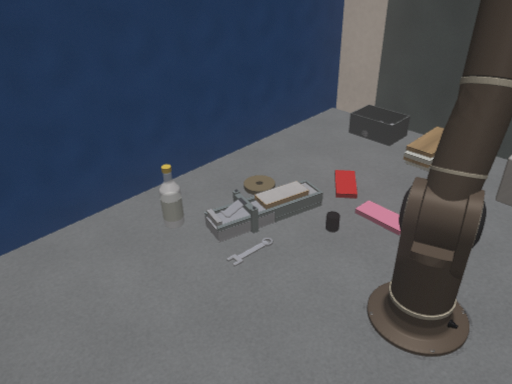

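View pics/wrist0.png

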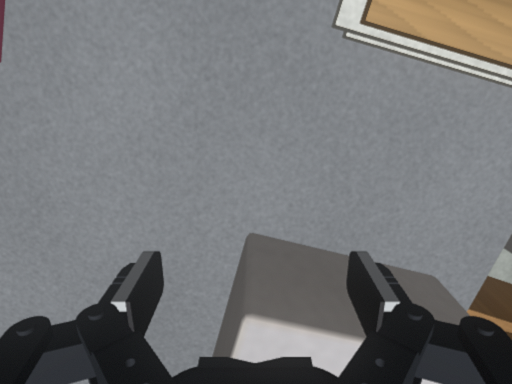

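The scene view shows the fixture from about (165,215) to (322,200), with the white-topped sample at (218,205) and the bridge at (272,200). The feed runs to the right. The bottle is at (370,220), the disc at (225,277), the roller at (182,161), the wrench at (282,163), and the pink and red decoys are on the left. I'll zoom in for corners.

```bash
python3 - <<'E'
import cv2
a=cv2.imread("pics/scene0.png")[170:250,150:340]
b=cv2.imread("pics/side0.png")[170:245,195:335]
cv2.imwrite("pics/sc_crop.png",cv2.resize(a,None,fx=4,fy=4,interpolation=cv2.INTER_CUBIC))
cv2.imwrite("pics/si_crop.png",cv2.resize(b,None,fx=5,fy=5,interpolation=cv2.INTER_CUBIC))
E
```

```text
(no output)
```

View pics/sc_crop.png

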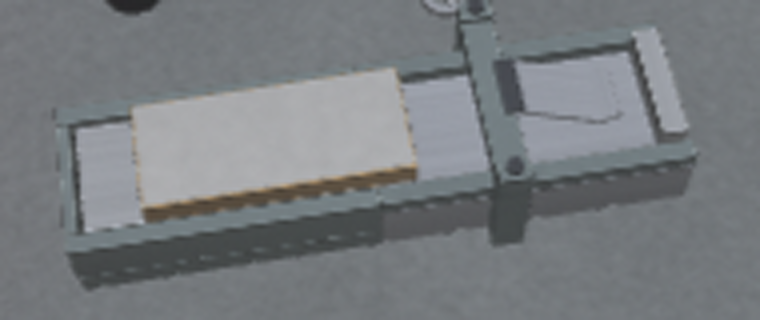

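View pics/si_crop.png

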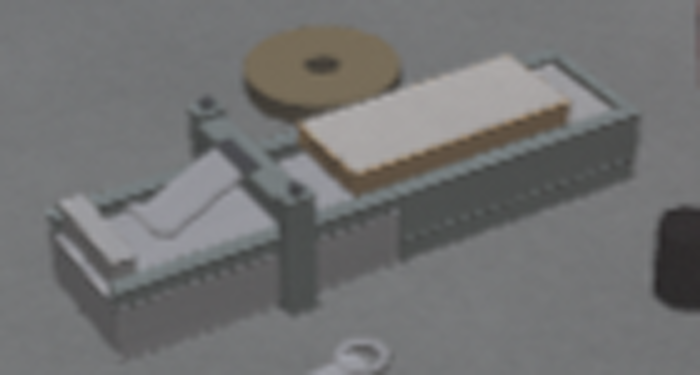

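```bash
cat > h.py <<'E'
import numpy as np
from workcell import optics
def ray(n,uv,z,p=None):
    p=p or optics.camera_params(n);R=np.array(p["R"]);t=np.array(p["t"]);c=-R.T@t
    d=R.T@np.array([(uv[0]-p["cx"])/p["fx"],(uv[1]-p["cy"])/p["fy"],1]);return c+d*(z-c[2])/d[2]
def proj(n,X,p=None):
    p=p or optics.camera_params(n);c=np.array(p["R"])@X+np.array(p["t"]);return p["fx"]*c[0]/c[2]+p["cx"],p["fy"]*c[1]/c[2]+p["cy"]
E
python3 - <<'E'
from h import *
def go(n,pts,z,off,k):
    P=np.array([ray(n,((u+.5)/k-.5+off[0],(v+.5)/k-.5+off[1]),z)[:2] for u,v in pts])
    print(n,z,P.round(4).tolist(),"c",P.mean(0).round(4)); 
    e=[np.linalg.norm(P[i]-P[(i+1)%4]).round(4) for i in range(4)];print(e)
    for a,b in((0,1),(3,2)):
        d=P[b]-P[a];print(" dir",np.arctan2(d[1],d[0]).round(4))
o=(150,170)
go("scene",[(132,106),(398,69),(415,167),(145,206)],.066,o,4)
go("scene",[(55,108),(655,27),(695,155),(68,248)],.052,o,4)
o=(195,170)
go("side",[(568,103),(357,173),(300,124),(513,56)],.066,o,5)
go("side",[(637,117),(112,292),(50,215),(558,60)],.052,o,5)
E
```

```text
scene 0.066 [[0.4774, -0.178], [0.5196, -0.025], [0.5845, -0.0445], [0.543, -0.1941]] c [ 0.5311 -0.1104]
[np.float64(0.1587), np.float64(0.0677), np.float64(0.1553), np.float64(0.0675)]
 dir 1.3017
 dir 1.3004
scene 0.052 [[0.4507, -0.2189], [0.5503, 0.1368], [0.6397, 0.1126], [0.5422, -0.242]] c [ 0.5457 -0.0529]
[np.float64(0.3693), np.float64(0.0926), np.float64(0.3677), np.float64(0.0944)]
 dir 1.2975
 dir 1.3025
side 0.066 [[0.4695, -0.1736], [0.5107, -0.0253], [0.5751, -0.0406], [0.5329, -0.1943]] c [ 0.522  -0.1084]
[np.float64(0.154), np.float64(0.0662), np.float64(0.1595), np.float64(0.0667)]
 dir 1.3002
 dir 1.3028
side 0.052 [[0.4409, -0.2083], [0.5416, 0.143], [0.6277, 0.1184], [0.523, -0.229]] c [ 0.5333 -0.044 ]
[np.float64(0.3654), np.float64(0.0895), np.float64(0.3628), np.float64(0.0846)]
 dir 1.2918
 dir 1.2781
```

Both views agree on a feed direction of about 1.30 rad. The fixture origin is near (0.539, -0.053) and the sample centre near (0.526, -0.109), so the press point is about (0.513, -0.160). I'll travel there high up, with the jaws closed and the jaw axis turned across the channel.

```bash
python3 -m crank '[[[-27,-36,0,-0.14,1],[-21,-40,0,-0.14,1],[-15,-42,0,-0.14,1],[-9,-44,0,-0.14,1],[-2,-45,0,-0.14,1],[5,-45,0,-0.14,1],[11,-43,0,-0.14,1]]]' 40
cat >> h.py <<'E'
from workcell import observe
import math
F0=np.array([.539,-.053]);A=1.30
def goal(X,theta=A-math.pi/2):
    s=observe();w,x,y,z=s["tcp_rot"]
    from scipy.spatial.transform import Rotation as Ro
    R=Ro.from_quat([x,y,z,w]).as_matrix();th=math.atan2(R[1,0],R[0,0])
    print("t",s["time"],"pos",s["tool_pos"].round(4),"th",round(th,4),"zaxis",R[:,2].round(3),"F",s["contact_force"].round(1),"op",round(s["opening"],2),"q",s["q"].round(2))
    print("tool mm",(R.T@(np.array(X)-s["tool_pos"])*1000).round(1),"turn",round(-(theta-th),4))
    u=np.array([math.cos(A),math.sin(A)]);d=s["tool_pos"][:2]-F0;print("fix y",round(float(d@u),4),"fix x",round(float(d@[u[1],-u[0]]),4))
E
python3 -c "
from h import *
goal([.5126,-.1595,.15])"
```

```text
time: 0.85
tool_pos: [0.3588, -0.3578, 0.2277]
tcp_rot: [0.0, 0.988, -0.154, -0.003]
contact_force: [0.6, -1.4, -0.1]
opening: -0.001
t 0.85 pos [ 0.3588 -0.3578  0.2277] th -0.3102 zaxis [-0.005  0.    -1.   ] F [ 0.6 -1.4 -0.1] op -0.0 q [ 0.98  0.24 -0.34  1.86  0.09  1.06  0.29]
tool mm [  86.4 -235.9   76.9] turn -0.0394
fix y -0.3419 fix x -0.0921
```

```bash
python3 -m crank '[[[17,-45,10,-0.04,1],[17,-45,12,0,1],[17,-45,15,0,1],[17,-45,15,0,1],[14,-40,15,0,1],[0,0,0,0,1]]]'
python3 - <<'E'
from h import *
goal([.5126,-.1595,.10])
import cv2
for n in("scene","side"):
    im=optics.read_camera(n);cv2.imwrite(f"pics/{n}1.png",im[:,:,::-1])
    s=observe();print(proj(n,s["tool_pos"]))
a=cv2.imread("pics/scene1.png")[130:250,130:330]
b=cv2.imread("pics/side1.png")[110:245,195:385]
cv2.imwrite("pics/sc1c.png",cv2.resize(a,None,fx=4,fy=4,interpolation=cv2.INTER_CUBIC))
cv2.imwrite("pics/si1c.png",cv2.resize(b,None,fx=4,fy=4,interpolation=cv2.INTER_CUBIC))
E
```

```text
time: 1.45
tool_pos: [0.5012, -0.159, 0.1602]
tcp_rot: [-0.0, 0.992, -0.128, -0.0]
contact_force: [-0.6, 0.4, 0.4]
opening: -0.002
t 1.45 pos [ 0.5012 -0.159   0.1602] th -0.2561 zaxis [-0.001  0.001 -1.   ] F [-0.6  0.4  0.4] op -0.0 q [ 0.58  0.36 -0.46  1.89  0.19  0.93 -0.22]
tool mm [11.2 -2.4 60.2] turn 0.0147
fix y -0.1122 fix x -0.0081
(np.float64(187.61165784483242), np.float64(178.6265137915859))
(np.float64(300.03772398883024), np.float64(161.39016154169943))
```

View pics/sc1c.png

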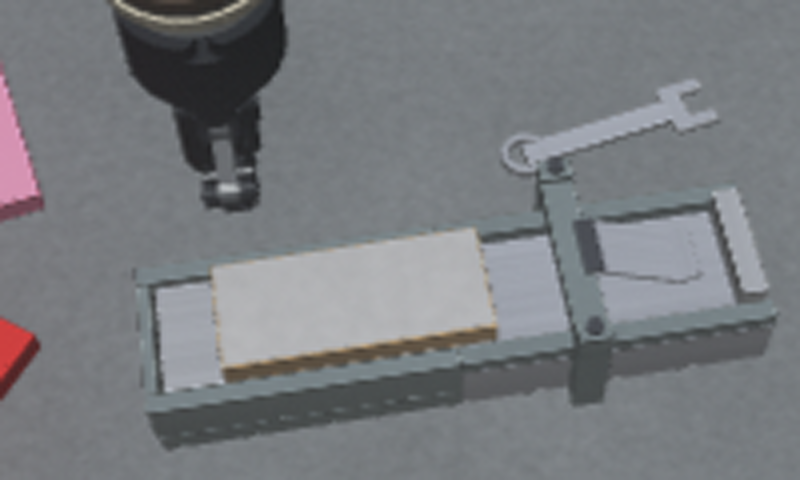

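View pics/si1c.png

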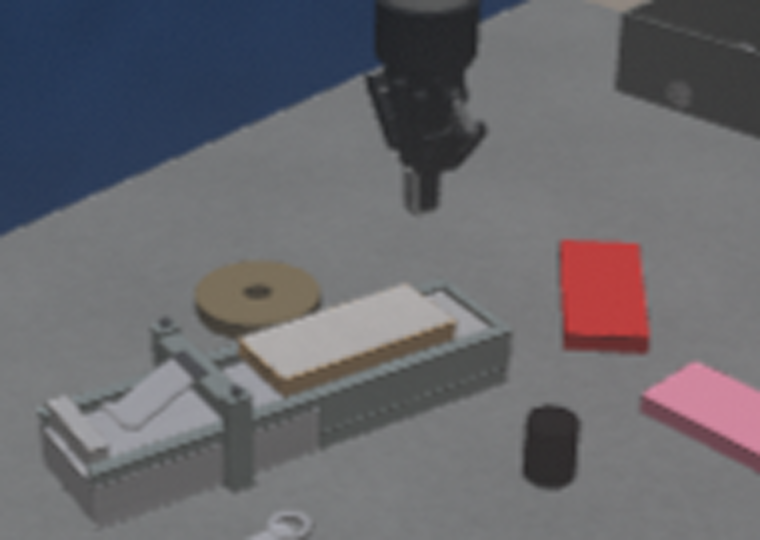

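The closed fingertips appear where predicted: scene crop (232,205) and side crop (420,210). I'll go down towards the sample now.

```bash
python3 -m crank '[[[6,-1,30,0.015,1],[5,-1,30,0,1],[0,0,14,0,1],[0,0,0,0,1]]]'
python3 - <<'E'
from h import *
goal([.5126,-.1595,.066])
import cv2
ims=[]
for n in("scene","side"):
    im=optics.read_camera(n);cv2.imwrite(f"pics/{n}2.png",im[:,:,::-1])
    s=observe();u,v=proj(n,s["tool_pos"]);print(u,v)
    c=im[int(v)-45:int(v)+55,int(u)-50:int(u)+50][:,:,::-1];ims.append(cv2.resize(c,(400,400),interpolation=cv2.INTER_CUBIC))
cv2.imwrite("pics/c2.png",cv2.hconcat(ims))
E
```

```text
time: 1.95
tool_pos: [0.509, -0.1734, 0.0874]
tcp_rot: [0.004, 0.99, -0.142, 0.001]
contact_force: [0.1, 0.6, 0.4]
opening: 0.004
t 1.95 pos [ 0.509  -0.1734  0.0874] th -0.2859 zaxis [ 0.    -0.008 -1.   ] F [0.1 0.6 0.4] op 0.0 q [ 0.55  0.47 -0.41  1.93  0.27  0.79 -0.29]
tool mm [ -0.6 -14.5  21.2] turn -0.0151
fix y -0.1241 fix x 0.0034
188.03638151800294 201.29730870254102
298.470831550797 179.4112725486013
```

View pics/c2.png

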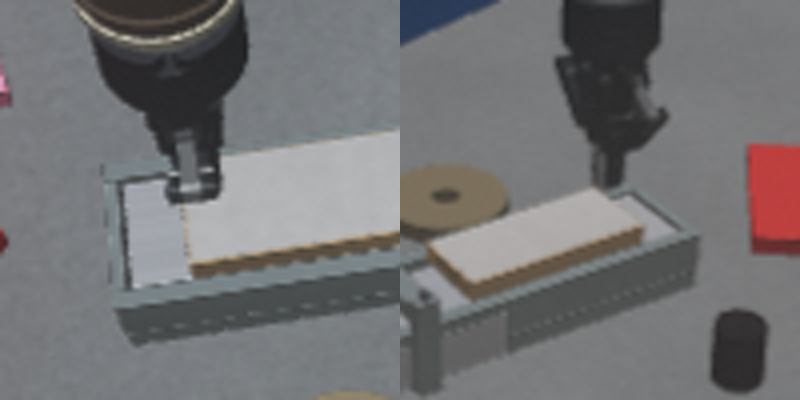

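At speed the arm picked up about 14 mm of backward drift. The tip sits over the sample's rear edge, so I'll correct gently before pressing.

```bash
python3 -m crank '[[[0,-8,0,-0.015,1],[0,-6,4,0,1],[0,0,4,0,1],[0,0,0,0,1]]]'
python3 - <<'E'
from h import *
goal([.5126,-.1595,.066])
import cv2
ims=[]
for n in("scene","side"):
    im=optics.read_camera(n);cv2.imwrite(f"pics/{n}3.png",im[:,:,::-1])
    s=observe();u,v=proj(n,s["tool_pos"]);print(u,v)
    c=im[int(v)-45:int(v)+55,int(u)-50:int(u)+50][:,:,::-1];ims.append(cv2.resize(c,(400,400),interpolation=cv2.INTER_CUBIC))
cv2.imwrite("pics/c3.png",cv2.hconcat(ims))
E
```

```text
time: 2.45
tool_pos: [0.5163, -0.1597, 0.0845]
tcp_rot: [0.005, 0.991, -0.135, 0.005]
contact_force: [-0.3, -0.1, 0.1]
opening: -0.001
t 2.45 pos [ 0.5163 -0.1597  0.0845] th -0.27 zaxis [ 0.009 -0.011 -1.   ] F [-0.3 -0.1  0.1] op -0.0 q [ 0.53  0.47 -0.41  1.93  0.28  0.78 -0.31]
tool mm [-3.8  0.6 18.5] turn 0.0008
fix y -0.1089 fix x 0.0067
195.09604005812665 202.24084809433384
294.17026234020153 181.5284501402888
```

View pics/c3.png

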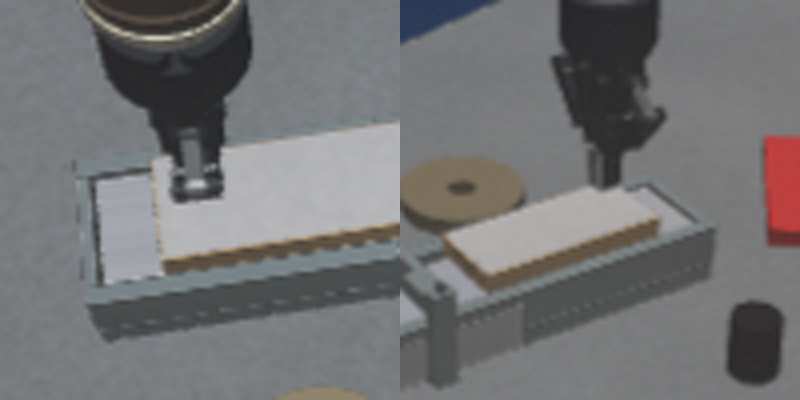

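The tip is now about 25 to 30 mm ahead of the sample's rear edge and roughly central. Next I'll lower it to contact.

```bash
python3 -m crank '[[[-2,0,6,0,1],[-2,0,6,0,1],[0,0,3,0,1],[0,0,2,0,1]]]'
python3 -c "
from h import *
goal([.5126,-.1595,.066])"
```

```text
time: 2.95
tool_pos: [0.5122, -0.1592, 0.0664]
tcp_rot: [0.005, 0.991, -0.135, 0.005]
contact_force: [-0.7, 0.4, -0.5]
opening: 0.0
t 2.95 pos [ 0.5122 -0.1592  0.0664] th -0.2708 zaxis [ 0.009 -0.011 -1.   ] F [-0.7  0.4 -0.5] op 0.0 q [ 0.52  0.5  -0.4   1.96  0.3   0.74 -0.33]
tool mm [0.4 0.1 0.4] turn 0.0
fix y -0.1095 fix x 0.0026
```

```bash
python3 -m crank '[[[0,0,3,0,1],[0,0,3,0,1]]]';  python3 -m crank '[[[0,0,3,0,1],[0,0,3,0,1]]]'
python3 -c "
from h import *
goal([.5126,-.1595,.058])"
```

```text
time: 3.15
tool_pos: [0.5129, -0.1595, 0.0607]
tcp_rot: [0.005, 0.991, -0.135, 0.006]
contact_force: [-1.6, 0.8, 7.1]
opening: -0.003
time: 3.35
tool_pos: [0.5136, -0.1597, 0.0573]
tcp_rot: [0.006, 0.991, -0.135, 0.006]
contact_force: [-17.9, 3.6, 54.9]
opening: -0.003
t 3.35 pos [ 0.5136 -0.1597  0.0573] th -0.2713 zaxis [ 0.011 -0.013 -1.   ] F [-17.9   3.6  54.9] op -0.0 q [ 0.51  0.51 -0.39  1.96  0.31  0.72 -0.34]
tool mm [-1.   0.1 -0.8] turn -0.0005
fix y -0.1096 fix x 0.0041
```

```bash
python3 -m crank '[[[0,0,0.7,0,1]]]';  python3 -m crank '[[[0,-3,0.7,0,1],[0,-3,0.7,0,1]]]'
python3 -c "
from h import *
goal([.5126,-.1595,.058])"
```

```text
time: 3.45
tool_pos: [0.5142, -0.1598, 0.0581]
tcp_rot: [0.006, 0.991, -0.135, 0.007]
contact_force: [-2.4, 0.9, 8.3]
opening: -0.0
time: 3.65
tool_pos: [0.5166, -0.1554, 0.0586]
tcp_rot: [0.007, 0.991, -0.136, 0.008]
contact_force: [-2.0, -0.8, 7.5]
opening: -0.0
t 3.65 pos [ 0.5166 -0.1554  0.0586] th -0.2726 zaxis [ 0.014 -0.016 -1.   ] F [-2.  -0.8  7.5] op -0.0 q [ 0.5   0.51 -0.39  1.96  0.31  0.72 -0.36]
tool mm [-2.8  5.   0.6] turn -0.0018
fix y -0.1046 fix x 0.0058
```

```bash
python3 -m crank '[[[-1,0,1.5,0,1]]]';  python3 -m crank '[[[-1,-4,1.5,0,1],[-1,-4,1.5,0,1]]]'
python3 -c "
from h import *
goal([.5126,-.1595,.058])"
```

```text
time: 3.75
tool_pos: [0.5168, -0.1551, 0.0581]
tcp_rot: [0.007, 0.991, -0.136, 0.009]
contact_force: [0.4, 1.1, 10.7]
opening: 0.002
time: 3.95
tool_pos: [0.5184, -0.1491, 0.0576]
tcp_rot: [0.009, 0.991, -0.137, 0.011]
contact_force: [-6.5, -2.3, 22.5]
opening: -0.005
t 3.95 pos [ 0.5184 -0.1491  0.0576] th -0.2743 zaxis [ 0.019 -0.021 -1.   ] F [-6.5 -2.3 22.5] op -0.0 q [ 0.48  0.51 -0.39  1.96  0.32  0.71 -0.38]
tool mm [-2.8 11.6 -0.3] turn -0.0035
fix y -0.0981 fix x 0.0059
```

```bash
python3 -m crank '[[[-1,-8,1.3,0,1],[-1,-8,1.3,0,1]]]'
cat > look.py <<'E'
import sys
from h import *
import cv2
tag=sys.argv[1]
goal([.539+.0113,-.053+.0361,.058])
ims=[]
for n,(x,y) in(("scene",(150,140)),("side",(195,130))):
    im=optics.read_camera(n);cv2.imwrite(f"pics/{n}_{tag}.png",im[:,:,::-1])
    ims.append(cv2.resize(im[y:y+115,x:x+190][:,:,::-1],(760,460)[:2] and (570,345),interpolation=cv2.INTER_CUBIC))
cv2.imwrite(f"pics/c_{tag}.png",cv2.resize(cv2.vconcat(ims),(495,600)))
E
python3 look.py a
```

```text
time: 4.15
tool_pos: [0.5219, -0.1358, 0.0577]
tcp_rot: [0.011, 0.99, -0.138, 0.013]
contact_force: [-4.0, -2.1, 15.5]
opening: -0.001
t 4.15 pos [ 0.5219 -0.1358  0.0577] th -0.277 zaxis [ 0.022 -0.025 -0.999] F [-4.  -2.1 15.5] op -0.0 q [ 0.45  0.5  -0.39  1.97  0.32  0.7  -0.41]
tool mm [  -5.2 -122.1   -2.7] turn -0.0062
fix y -0.0844 fix x 0.0057
```

View pics/c_a.png

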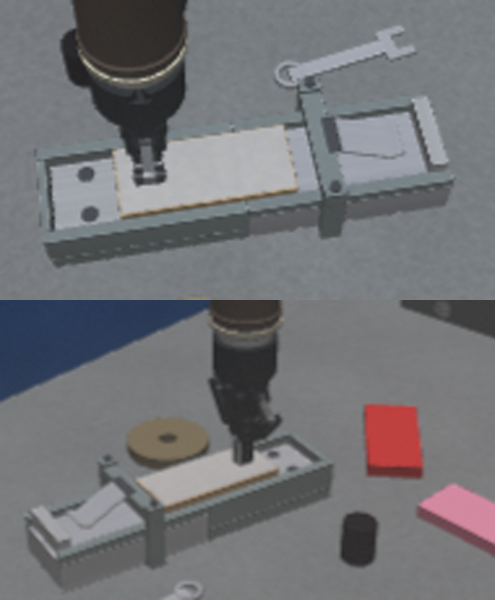

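The plate is sunk and the sample lies flat in the channel, moving with the finger. Its front edge is at crop (295,190), just before the bridge. I'll continue the slide.

```bash
python3 -m crank '[[[-1,-8,1.6,0.003,1],[-1,-8,1.6,0.003,1],[-1,-8,1.6,0,1]]]';python3 -m crank '[[[-1.3,-8,1.5,0,1],[-1.3,-8,1.5,0,1]]]'; python3 look.py b
```

```text
time: 4.55
tool_pos: [0.5277, -0.1145, 0.0578]
tcp_rot: [0.014, 0.99, -0.142, 0.015]
contact_force: [-6.4, -1.1, 21.3]
opening: 0.0
time: 4.75
tool_pos: [0.5315, -0.1004, 0.0578]
tcp_rot: [0.016, 0.989, -0.143, 0.017]
contact_force: [-4.0, -2.6, 18.4]
opening: -0.004
t 4.75 pos [ 0.5315 -0.1004  0.0578] th -0.2873 zaxis [ 0.03  -0.036 -0.999] F [-4.  -2.6 18.4] op -0.0 q [ 0.37  0.5  -0.38  1.97  0.34  0.7  -0.51]
tool mm [ -5.6 -85.4  -2.6] turn -0.0165
fix y -0.0477 fix x 0.0054
```

View pics/c_b.png

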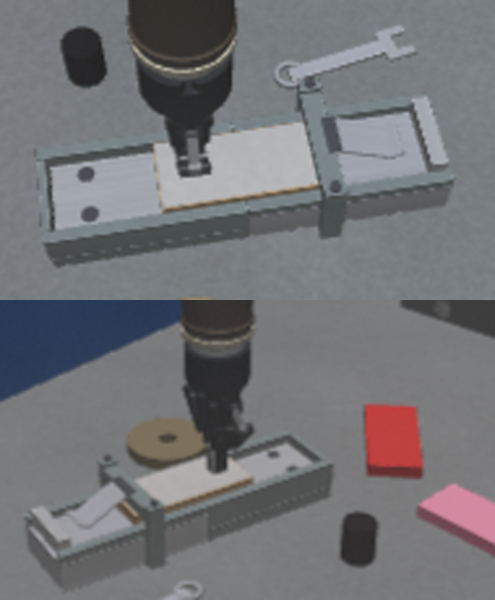

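The front end is passing under the bridge, still pressed. I'll continue.

```bash
python3 -m crank '[[[-1,-8,1.7,-0.005,1],[-1,-8,1.7,-0.005,1],[-1,-8,1.7,-0.005,1]]]';python3 -m crank '[[[-1,-8,1.7,-0.003,1],[-1,-8,1.7,-0.003,1]]]'; python3 look.py c
```

```text
time: 5.15
tool_pos: [0.5376, -0.0789, 0.0581]
tcp_rot: [0.019, 0.99, -0.137, 0.02]
contact_force: [-7.4, -2.3, 25.6]
opening: -0.003
time: 5.35
tool_pos: [0.5424, -0.0648, 0.0582]
tcp_rot: [0.02, 0.99, -0.135, 0.023]
contact_force: [-4.8, -1.8, 19.3]
opening: 0.002
t 5.35 pos [ 0.5424 -0.0648  0.0582] th -0.2694 zaxis [ 0.039 -0.046 -0.998] F [-4.8 -1.8 19.3] op 0.0 q [ 0.29  0.5  -0.37  1.97  0.36  0.7  -0.58]
tool mm [ -5.2 -48.2  -1.7] turn 0.0014
fix y -0.0104 fix x 0.0065
```

View pics/c_c.png

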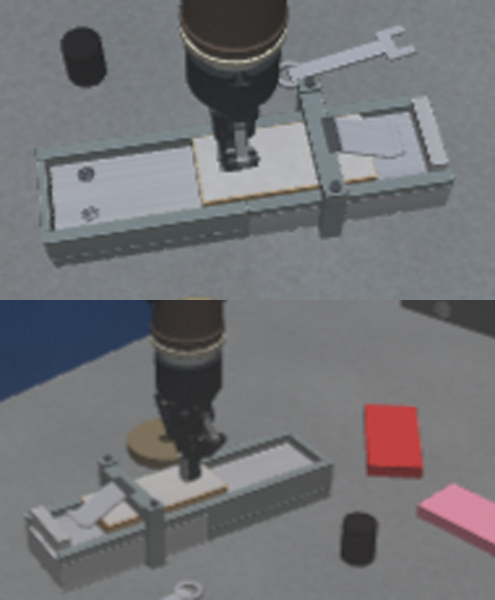

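```bash
python3 - <<'E'
import cv2
ims=[]
for t in "abc":
    a=cv2.imread(f"pics/scene_{t}.png")[190:235,160:235];ims.append(cv2.resize(a,(450,270),interpolation=cv2.INTER_CUBIC)[:200])
cv2.imwrite("pics/z1.png",cv2.vconcat(ims))
E
```

```text
(no output)
```

View pics/z1.png

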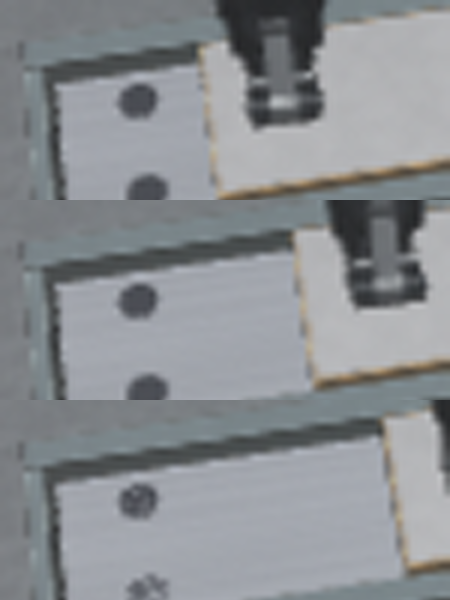

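The plate is still fully sunk: its bolt heads are only now level with the plate surface, a change of well under 1 mm. The leaf has lifted onto the sample. I'll continue with slightly more press.

```bash
python3 -m crank '[[[-1,-8,1.9,0,1],[-1,-8,1.9,0,1],[-1,-8,1.9,0,1]]]';python3 -m crank '[[[-1,-8,1.8,0,1]]]'; python3 look.py d
```

```text
time: 5.75
tool_pos: [0.5516, -0.0441, 0.0582]
tcp_rot: [0.023, 0.99, -0.136, 0.029]
contact_force: [-2.8, -4.9, 19.2]
opening: -0.003
time: 5.85
tool_pos: [0.5549, -0.0378, 0.0583]
tcp_rot: [0.024, 0.99, -0.137, 0.031]
contact_force: [-2.6, -4.4, 17.8]
opening: -0.001
t 5.85 pos [ 0.5549 -0.0378  0.0583] th -0.2732 zaxis [ 0.055 -0.055 -0.997] F [-2.6 -4.4 17.8] op -0.0 q [ 0.23  0.51 -0.36  1.95  0.37  0.69 -0.65]
tool mm [-10.  -18.8  -1.1] turn -0.0024
fix y 0.0189 fix x 0.0112
```

View pics/c_d.png

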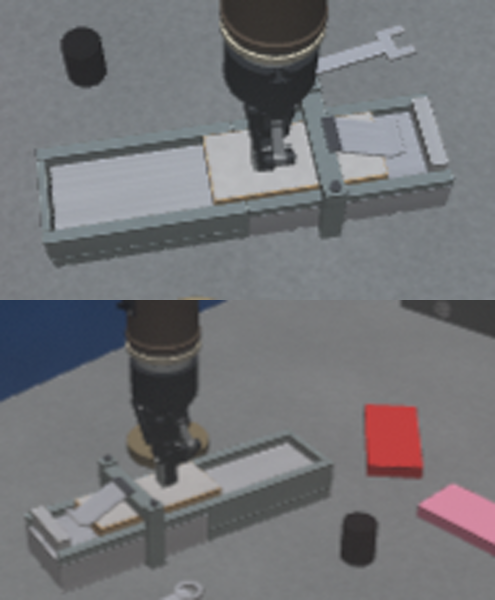

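The finger slipped forward: the sample's rear edge moved less than the fingers did. I'll measure where the sample really is before going on.

```bash
python3 - <<'E'
import cv2
a=cv2.imread("pics/scene_d.png")[180:225,215:315];b=cv2.imread("pics/side_d.png")[170:215,215:290]
cv2.imwrite("pics/z2.png",cv2.vconcat([cv2.resize(a,(600,270),interpolation=cv2.INTER_CUBIC),cv2.resize(b,(450,270),interpolation=cv2.INTER_CUBIC).copy() if 0 else cv2.copyMakeBorder(cv2.resize(b,(450,270),interpolation=cv2.INTER_CUBIC),0,0,0,150,0)]))
E
```

```text
(no output)
```

View pics/z2.png

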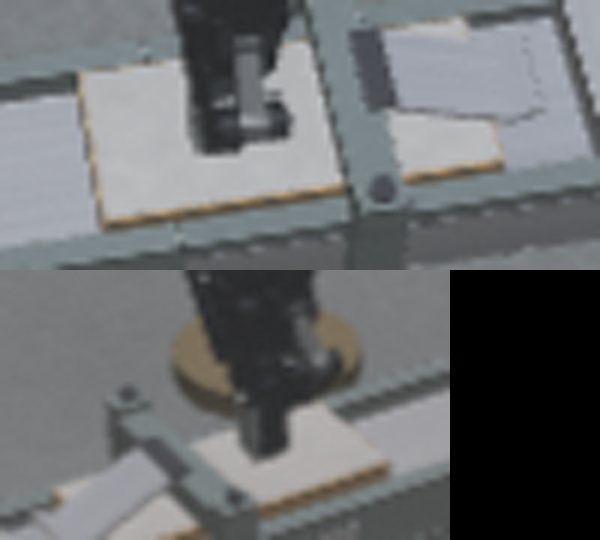

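```bash
python3 - <<'E'
from h import *
u=np.array([math.cos(A),math.sin(A)])
def fy(n,p,z,o,k=6): 
    P=ray(n,(p[0]/k+o[0],p[1]/k+o[1]),z)[:2];return P.round(4),round(float((P-F0)@u)*1000,1)
o=(215,180)
for p in((78,72),(104,228)):print("rear",fy("scene",p,.058,o))
for p in((503,165),(497,122)):print("front",fy("scene",p,.058,o))
for p in((310,10),(347,185)):print("bridge frontedge z61/78",fy("scene",p,.078,o))
print("seam",fy("scene",(180,228+8),.052,o))
o=(215,170)
for p in((388,465-270),(318,400-270)):print("side rear",fy("side",p,.058,o))
E
```

```text
rear (array([ 0.507 , -0.0749]), -29.7)
rear (array([ 0.5759, -0.0939]), -29.6)
front (array([0.6159, 0.0587]), 128.2)
front (array([0.5978, 0.066 ]), 130.4)
bridge frontedge z61/78 (array([0.5307, 0.0158]), 64.1)
bridge frontedge z61/78 (array([ 0.6078, -0.0068]), 62.9)
seam (array([ 0.5884, -0.0676]), -0.9)
side rear (array([ 0.4953, -0.0692]), -27.3)
side rear (array([ 0.5648, -0.09  ]), -28.7)
```

The rear end is about 29 mm before the seam (y ≈ 0.051), so the plate is still held. I'll press harder, cancel the sideways drift, and go slower.

```bash
python3 -m crank '[[[-2,0,2.6,0,1],[-2,-4,2.6,0,1]]]';python3 -m crank '[[[-2,-5,2.6,0,1]]]'; python3 look.py e;  python3 - <<'E'
import cv2
a=cv2.imread("pics/scene_e.png")[180:225,215:315];b=cv2.imread("pics/side_e.png")[170:215,215:290]
cv2.imwrite("pics/z3.png",cv2.vconcat([cv2.resize(a,(600,270),interpolation=cv2.INTER_CUBIC),cv2.copyMakeBorder(cv2.resize(b,(450,270),interpolation=cv2.INTER_CUBIC),0,0,0,150,0)]))
E
```

```text
time: 6.15
tool_pos: [0.5565, -0.0341, 0.0582]
tcp_rot: [0.025, 0.99, -0.137, 0.035]
contact_force: [-9.1, -6.4, 31.8]
opening: 0.001
time: 6.25
tool_pos: [0.5575, -0.0311, 0.0582]
tcp_rot: [0.026, 0.989, -0.138, 0.037]
contact_force: [-5.3, -4.7, 26.7]
opening: 0.002
t 6.25 pos [ 0.5575 -0.0311  0.0582] th -0.2754 zaxis [ 0.066 -0.062 -0.996] F [-5.3 -4.7 26.7] op 0.0 q [ 0.2   0.51 -0.36  1.96  0.39  0.68 -0.68]
tool mm [-10.8 -11.7  -1.2] turn -0.0046
fix y 0.026 fix x 0.012
```

View pics/z3.png

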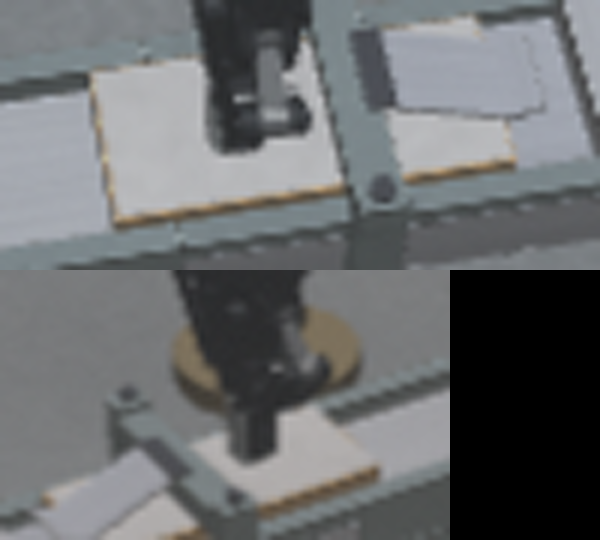

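The sample moved about 5 mm while the fingers moved 7 mm, so it is gripping now. I'll continue the same way for a bit.

```bash
python3 -m crank '[[[-3,-5,2.8,0,1],[-3,-5,2.8,0,1]]]';python3 -m crank '[[[-2,-4,2.6,0,1]]]'; python3 look.py f;  python3 - <<'E'
import cv2
a=cv2.imread("pics/scene_f.png")[180:225,215:315];b=cv2.imread("pics/side_f.png")[170:215,215:290]
cv2.imwrite("pics/z4.png",cv2.vconcat([cv2.resize(a,(600,270),interpolation=cv2.INTER_CUBIC),cv2.copyMakeBorder(cv2.resize(b,(450,270),interpolation=cv2.INTER_CUBIC),0,0,0,150,0)]))
E
```

```text
time: 6.55
tool_pos: [0.5598, -0.0239, 0.0583]
tcp_rot: [0.029, 0.989, -0.14, 0.043]
contact_force: [-7.1, -4.6, 29.9]
opening: -0.002
time: 6.65
tool_pos: [0.5606, -0.0214, 0.0583]
tcp_rot: [0.03, 0.989, -0.14, 0.045]
contact_force: [-6.0, -4.1, 25.7]
opening: -0.002
t 6.65 pos [ 0.5606 -0.0214  0.0583] th -0.2799 zaxis [ 0.08  -0.072 -0.994] F [-6.  -4.1 25.7] op -0.0 q [ 0.17  0.5  -0.34  1.96  0.4   0.67 -0.72]
tool mm [-11.1  -1.4  -0.9] turn -0.0091
fix y 0.0363 fix x 0.0124
```

View pics/z4.png

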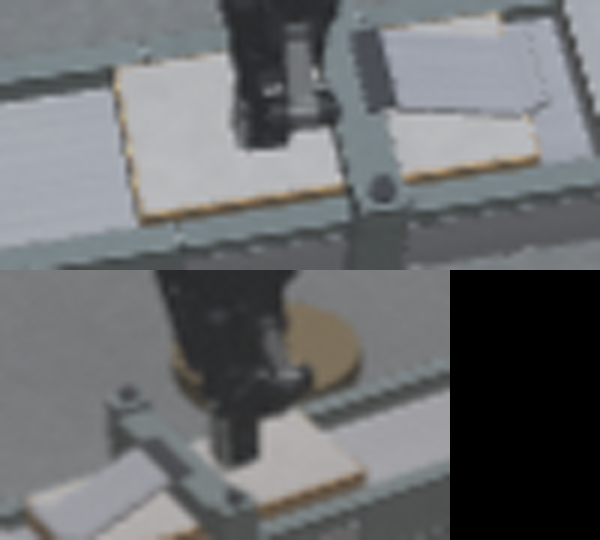

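```bash
python3 -m crank '[[[-3,-5,2.8,0,1],[-3,-5,2.8,0,1]]]'; python3 look.py g;  python3 - <<'E'
import cv2
a=cv2.imread("pics/scene_g.png")[180:225,215:315];b=cv2.imread("pics/side_g.png")[170:215,215:290]
cv2.imwrite("pics/z5.png",cv2.vconcat([cv2.resize(a,(600,270),interpolation=cv2.INTER_CUBIC),cv2.copyMakeBorder(cv2.resize(b,(450,270),interpolation=cv2.INTER_CUBIC),0,0,0,150,0)]))
E
```

```text
time: 6.95
tool_pos: [0.5627, -0.0139, 0.0583]
tcp_rot: [0.032, 0.988, -0.142, 0.05]
contact_force: [-6.9, -5.6, 30.0]
opening: 0.0
t 6.95 pos [ 0.5627 -0.0139  0.0583] th -0.2828 zaxis [ 0.09  -0.077 -0.993] F [-6.9 -5.6 30. ] op 0.0 q [ 0.15  0.5  -0.34  1.97  0.41  0.66 -0.76]
tool mm [-11.    6.4  -0.6] turn -0.012
fix y 0.0441 fix x 0.0123
```

View pics/z5.png

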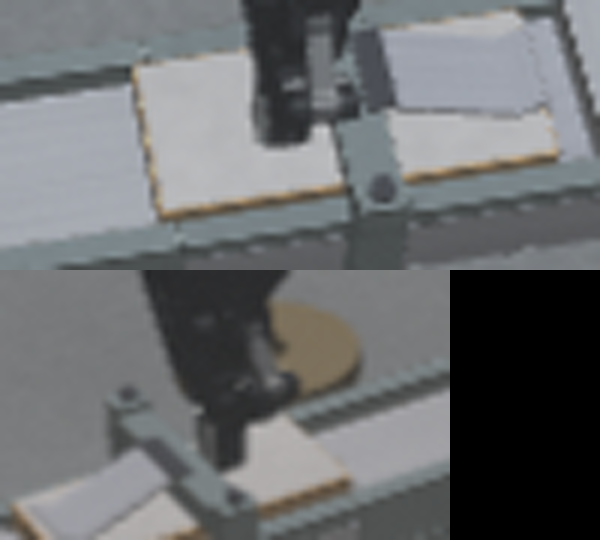

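The sample is now at y ≈ 0.072, with its rear about 8 mm before the seam and the fingers close to the bridge. The part-way zone (below 0.055) is well behind. I'll lift off, step back about 25 mm and press again nearer the rear end.

```bash
python3 -m crank '[[[0,2,-6,0,1],[-2,6,-6,0,1],[-4,8,-2,0,1],[-4,8,0,0,1],[0,0,0,0,1]]]'; python3 look.py h;  python3 - <<'E'
import cv2
a=cv2.imread("pics/scene_h.png")[180:225,215:315];b=cv2.imread("pics/side_h.png")[170:215,215:290]
cv2.imwrite("pics/z6.png",cv2.vconcat([cv2.resize(a,(600,270),interpolation=cv2.INTER_CUBIC),cv2.copyMakeBorder(cv2.resize(b,(450,270),interpolation=cv2.INTER_CUBIC),0,0,0,150,0)]))
E
```

```text
time: 7.55
tool_pos: [0.5447, -0.0338, 0.0738]
tcp_rot: [0.031, 0.988, -0.142, 0.052]
contact_force: [-0.4, -0.0, -0.3]
opening: -0.004
t 7.55 pos [ 0.5447 -0.0338  0.0738] th -0.282 zaxis [ 0.093 -0.077 -0.993] F [-0.4 -0.  -0.3] op -0.0 q [ 0.2   0.45 -0.35  2.    0.39  0.66 -0.7 ]
tool mm [ -1.  -18.5  14.9] turn -0.0112
fix y 0.02 fix x 0.0003
```

View pics/z6.png

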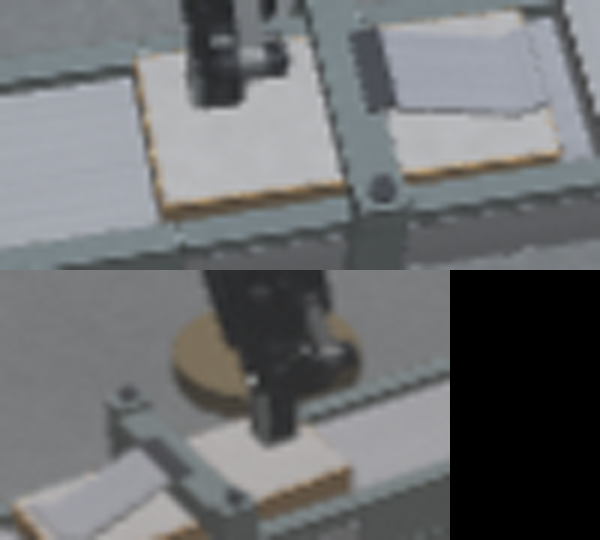

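The rear rose a few millimetres against the bridge, and the sample stayed in place at y ≈ 0.072. I'll press again here and finish the slide.

```bash
python3 -m crank '[[[0,0,6,0,1],[0,1,5,0,1],[-0.5,0,4,0,1]]]'; python3 -m crank '[[[-1,0,2.5,0,1],[-1,0,2,0,1]]]'
python3 -c "
from h import *
goal([.5503,-.0169,.058])"
```

```text
time: 7.95
tool_pos: [0.5471, -0.0342, 0.0584]
tcp_rot: [0.031, 0.988, -0.141, 0.052]
contact_force: [-8.2, 1.2, 32.0]
opening: -0.001
time: 8.15
tool_pos: [0.548, -0.0341, 0.0584]
tcp_rot: [0.032, 0.988, -0.141, 0.055]
contact_force: [-8.1, -0.6, 29.4]
opening: 0.0
t 8.15 pos [ 0.548  -0.0341  0.0584] th -0.2806 zaxis [ 0.1   -0.079 -0.992] F [-8.1 -0.6 29.4] op 0.0 q [ 0.18  0.48 -0.33  2.01  0.42  0.62 -0.73]
tool mm [ -2.6 -17.2  -0.8] turn -0.0098
fix y 0.0206 fix x 0.0036
```

```bash
python3 -m crank '[[[-3,-5,2,0,1],[-3,-5,2.2,0,1]]]';python3 -m crank '[[[-3,-5,2.2,0,1],[-3,-5,2.2,0,1]]]'; python3 look.py i;  python3 - <<'E'
import cv2
a=cv2.imread("pics/scene_i.png")[180:225,215:315];b=cv2.imread("pics/side_i.png")[170:215,215:290]
cv2.imwrite("pics/z7.png",cv2.vconcat([cv2.resize(a,(600,270),interpolation=cv2.INTER_CUBIC),cv2.copyMakeBorder(cv2.resize(b,(450,270),interpolation=cv2.INTER_CUBIC),0,0,0,150,0)]))
E
```

```text
time: 8.35
tool_pos: [0.5499, -0.0264, 0.0583]
tcp_rot: [0.034, 0.987, -0.142, 0.06]
contact_force: [-5.9, -4.6, 32.0]
opening: -0.0
time: 8.55
tool_pos: [0.5519, -0.0187, 0.0584]
tcp_rot: [0.037, 0.987, -0.144, 0.065]
contact_force: [-7.0, -4.6, 31.7]
opening: -0.001
t 8.55 pos [ 0.5519 -0.0187  0.0584] th -0.2853 zaxis [ 0.118 -0.091 -0.989] F [-7.  -4.6 31.7] op -0.0 q [ 0.13  0.47 -0.32  2.02  0.45  0.61 -0.79]
tool mm [-2.1 -1.3  0. ] turn -0.0145
fix y 0.0365 fix x 0.0033
```

View pics/z7.png

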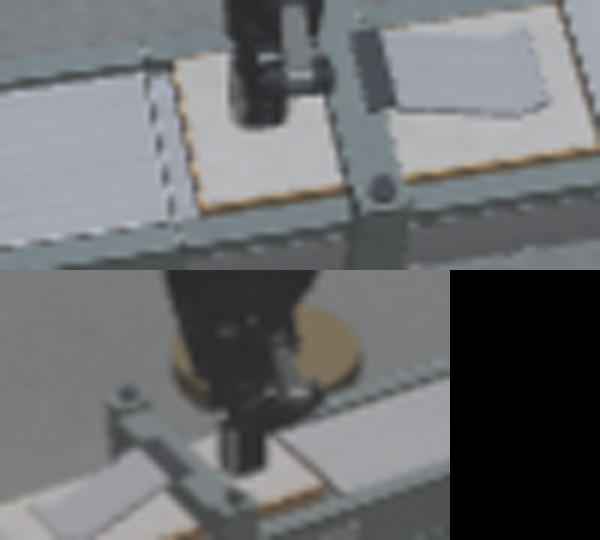

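The seam gap is now visible at (160,140), the plate is up behind the sample, and the front is close to the end stop. I'll give it a last push to seat it, then lift off.

```bash
python3 -m crank '[[[-3,-4,1.8,0,1],[-3,-4,1.8,0,1]]]'; python3 -c "
from h import *
goal([.5503,-.0169,.058])"; python3 -m crank '[[[0,2,-6,0,1],[0,3,-10,0,1],[0,4,-20,0,1],[0,4,-30,0,1],[0,0,-30,0,1],[0,0,-20,0,1],[0,0,0,0,1]]]'; python3 look.py j;  python3 - <<'E'
import cv2
a=cv2.imread("pics/scene_j.png")[170:230,215:315];b=cv2.imread("pics/side_j.png")[170:235,195:295]
cv2.imwrite("pics/z8.png",cv2.vconcat([cv2.resize(a,(500,300),interpolation=cv2.INTER_CUBIC),cv2.resize(b[:60],(500,300),interpolation=cv2.INTER_CUBIC)]))
E
```

```text
time: 8.85
tool_pos: [0.5548, -0.0114, 0.0586]
tcp_rot: [0.037, 0.986, -0.144, 0.071]
contact_force: [-1.8, -4.3, 20.6]
opening: -0.0
t 8.85 pos [ 0.5548 -0.0114  0.0586] th -0.2864 zaxis [ 0.129 -0.094 -0.987] F [-1.8 -4.3 20.6] op -0.0 q [ 0.11  0.47 -0.31  2.02  0.46  0.6  -0.82]
tool mm [-2.9  6.5  0.5] turn -0.0156
fix y 0.0443 fix x 0.0041
time: 9.55
tool_pos: [0.5338, -0.0122, 0.1765]
tcp_rot: [0.037, 0.987, -0.143, 0.068]
contact_force: [0.5, 0.3, 0.5]
opening: 0.001
t 9.55 pos [ 0.5338 -0.0122  0.1765] th -0.2836 zaxis [ 0.124 -0.093 -0.988] F [0.5 0.3 0.5] op 0.0 q [ 0.2   0.28 -0.4   1.96  0.3   0.84 -0.66]
tool mm [ -0.2  -6.6 119.6] turn -0.0128
fix y 0.0379 fix x -0.016
```

View pics/z8.png

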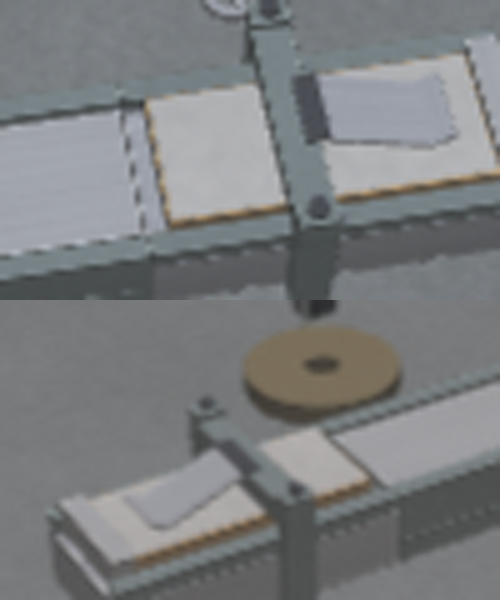

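View pics/scene_j.png

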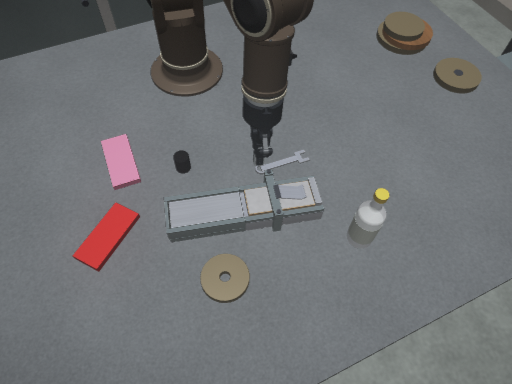

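```bash
python3 - <<'E'
from h import *
u=np.array([math.cos(A),math.sin(A)])
def fy(n,p,z,o,k=5): return round(float((ray(n,(p[0]/k+o[0],p[1]/k+o[1]),z)[:2]-F0)@u)*1000,1)
o=(215,170)
print("rear",[fy("scene",p,.058,o) for p in((145,100),(168,226))])
print("front at stop",fy("scene",(495,172),.058,o))
print("side rear",[fy("side",p,.058,(195,170)) for p in((370,185),(318,128))])
print(observe()["contact_force"],observe()["qd"].round(3))
E
```

```text
rear [9.0, 8.6]
front at stop 165.6
side rear [13.1, 8.3]
[ 0.77855603  0.01939449 -0.05751872] [-0.007  0.025  0.009  0.016  0.006 -0.006 -0.003]
```

```bash
python3 -c "
from workcell import r
print(r.finish_job())"
```

```text
the job is handed in; nothing more can be done
None
```

The sample is home against the end stop and let go, and I handed the job in at about 9.6 s. `finish_job()` gives no verdict.

**What I did:** With the fingers shut, I pressed the sample down near its rear end. Keeping it pressed, I slid it under the bridge and the leaf spring. There were two departures from a clean slide:
- **Slip:** The fingers slipped about 20 mm forward on the sample as it came under the leaf spring. I raised the press from about 20 N to about 30 N to finish the critical part.
- **Lift-off and re-press:** With the sample at y ≈ 72 mm, I lifted off once. This was past the 55 mm limit where the plate must stay down. The sample's rear end rose a few millimetres. I then pressed again nearer the rear end and pushed the sample home.

**Last checks:**
- **Position:** The sample's rear end measures 8 to 13 mm past the seam across the two cameras, where home is 10 mm. Its top looks flat and its front is at the stop. The front-edge ray alone read 166 mm instead of 170 mm, which is within the 6 mm allowed.
- **Leaf and plate:** In the pictures the leaf spring rests on the sample and the plate is up behind it. I could only see both joints, not read their values.
- **Robot and bystanders:** The fingers are about 12 cm above the sample, with under 1 N at the wrist. The bottle, disc, roller and wrench look unmoved.
- **Forces:** The highest wrist force I saw was about 58 N, at the first press.
- **Tilt:** The tool had drifted about 0.16 rad off vertical by the end, which did no harm I could see.

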